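# Load the canister rack and shut its gate

### The job

Breakfast is over and the rack is to be carried back to the pantry: bring the two pale stoneware canisters from the table into the rack's lower lane behind the canister that already stands there, push all three up to the far end in one close single file, and swing the wire gate fully shut behind them. Keep the canisters upright, and leave the honey and jam jars on the shelf and the butter dish as they are.

Things in the scene. Friction and masses are not known exactly. Their poses are not given: they have to be found in the camera images.
- rack: two-tier rack, fixed: pale wooden base board 114 x 331 x 8 mm with black wire rails, a black wire shelf above it. Origin: at table height under the lane's middle; x points across the lane to the rack's back, y along the lane from its open mouth to its closed far end, z up. Lane between wires: x -37 to +37, y -103 (mouth) to +103 mm (end stop); floor at z 8 mm; three canisters take up 198 mm
- lane_mouth (a point): middle of the lane's open mouth, on its floor (rack frame y = -103 mm, z = 8 mm). Guard wire on the lane's front side (x = -40 mm): from mouth to far end, top at z = 35 mm; wires at the back (x = +40) and the far end: tops at z = 35 and 65 mm. Over the first 30 mm from the mouth both sides flare out to x = -50 and +50 mm
- lane_stop (a point): foot of the end stop's face at the far end of the lane, in the middle, on the floor (rack frame y = +103 mm)
- ledge (a point): middle of the loading ledge outside the mouth, on the board (rack frame x = 0, y = -165, z = 8 mm): bare board from the mouth to y = -215 mm, x = -57 to +57 mm, without rails; nothing is above it beyond y = -121 mm
- shelf (a point): point on the wire shelf's top above the lane's middle line (rack frame x = 0, y = -3, z = 186 mm). The shelf covers x -39 to +53, y -121 to +115 mm, underside at z = 180 mm; low rail up to z = 205 mm at its back and ends; thin uprights carry it along the back only (x = +50 mm), its front is open
- gate (a joint): wire gate at the lane's mouth: 0 = shut across the mouth, grows as it swings outward over the back of the ledge, 1.57 = straight out along -y of the rack; it goes to 2.15 rad, turns stiffly and stays where it is left. Upright hinge axis at x = +50, y = -110 mm in the rack's frame; the gate is a 6 mm wire loop 99 mm long, from z = 16 to 53 mm
- gate_end (a point): top outer corner of the gate's free end, 96 mm from its hinge axis, 50 mm above the table
- tall_in_rack: tall pale grey-white stoneware canister with a flat pale wooden lid (fixed), 66 mm across, 110 mm tall, that already stands in the lane, not at its end; round, straight-sided; lid 62 mm across, its top 13 mm; origin at the centre of its underside, z up
- tall_on_table: the same kind of tall pale canister with a wooden lid, 66 mm across, 110 mm tall, on the table to the right of the rack; round, straight-sided; lid 62 mm across, its top 13 mm; origin at the centre of its underside, z up
- short_on_table: short pale canister with a wooden lid, 66 mm across, 86 mm tall, on the table to the right of the rack; round, straight-sided; lid 62 mm across, its top 13 mm; origin at the centre of its underside, z up
- honey: honey jar with a yellow lid, 68 mm across, 112 mm tall, on the rack's shelf; origin at the centre of its underside
- jam: jam jar with a white lid, 68 mm across, 84 mm tall, on the rack's shelf; origin at the centre of its underside
- butter: white butter dish with its lid on, 115 x 185 x 90 mm (x, y, z), on the table; origin at the centre of its underside
Mind the look-alikes: they are no part of the job. What is shaped like the tall_on_table but purple is not meant.

How it is judged:
By the outcome, as a careful person would: the job done as asked, in the order asked, and still so for the second after the job is handed in, with the robot touching nothing.
It also fails if it takes over 64 s, if anything falls off the work surface, if the arm or the gripper's body presses on something with over 40 N, if the wrist force passes 120 N, or if a joint passes its speed limit or range.

### The arm

A 6-joint arm with a two-finger parallel gripper is mounted at the origin on the work surface; the furniture and walls round the work are solid. World frame = base frame: x ahead of the robot, y to its left, z up, the work surface at z = 0. Lengths are in m, angles in rad, forces in N, time in s.
With the tool pointing down it reaches from about 0.35 to 0.775 m from the base axis. Payload 7.3 kg.
Tool frame: the origin (TCP) lies at the very end of the fingers, on their centre line; the grasp point (between the pads) lies 19 mm behind it; z points along the fingers, y is the line along which they close (so a half turn about z gives the same grasp; the last joint's range is limited). The gripper opens to 92 mm and grips with 3 to 60 N. Pads are 19 mm wide; open, the fingers measure 130 mm over their backs; the gripper's body (75 mm by 190 mm) begins 47 mm behind the grasp point.
Start: joints at [1.19, 0.342, 1.524, -0, 1.275, -0.146], TCP at [0.122, 0.511, 0.227] pointing down, gripper open.
Joint ranges: [-2.53, 2.53], [-0.77, 2.02], [0.04, 2.7], [-1, 4.14], [0.28, 2.66], [-3.11, 3.11]. Speed limits (rad/s): [2.57, 2.57, 3.14, 3.14, 3.14, 3.14].

### API

Orientations are given as [roll, pitch, yaw] about the fixed x, y, z axes, in that order (R = Rz(yaw) Ry(pitch) Rx(roll)).
In Python, from cell import telemetry, eyes, job gives the robot as it stands.
- The arm moves only by the tool apply_moves, never from a script. Its arguments are lists of equal length, an entry for each row: "delta_pos": the shift along the world's x, y, z each as a share of 0.4 m, from -1 to 1, a list of three; "dr": the turn, a rotation vector about the world's x, y, z each as a share of 0.5 rad, from -1 to 1, a list of three; "jaw": the opening, from 0 (shut) to 1 (fully open). A call has 1 to 8 rows; each row is the pose to reach, as a shift and turn from the pose commanded when the call began; what a row does not reach only later rows make up. A row lasts 1/12 s, in which the tool goes at most 41.7 mm and 7.16 degrees, less where a joint would pass 70% of its speed; a pose out of reach is approached as far as the arm can. A call with a number of a shift or a turn outside -1 to 1 is refused whole. A call with a gripper value outside its range is refused whole. The fingers move at their own pace and stop on an object; "force" is the grip in N (left out, the last holds). Time passes only in rows, so rows that repeat a pose let the fingers close. It gives the time, the measured TCP pose, the force, the opening and the grip force at its end, in the units of the state.
- telemetry.observe(): the state, without advancing time (a new reading comes with each control period).
- eyes.read_camera(name): name is "scene" or "top"; returns the picture (400x640x3 uint8, red, green, blue); there is no depth.
- eyes.camera_model(name): a dict with "vertical_fov" (degrees; the focal length in pixels is half the picture's height over the tangent of half this angle, whatever the lens; pixels are square), "cx", "cy" (the principal point, pixels), "rvec" (rotation vector, rad) and "tvec" (3), from world to camera coordinates, as OpenCV has them. Camera axes: x right, y down, z forward; pixel columns grow to the right and rows downward; lengths in m; the calibration is good to about 2 mm. A picture is of the moment at which its call begins. camera_model takes no time and is no camera call.
- job.hand_in(): hands the job in; it is judged then, once.
The state is a dict: "time": time; "qpos": joint angles; "qvel": joint speeds; "joint_efforts": joint torques, N m; "tool_pos": TCP position; "tool_rot": TCP orientation; "contact_force": force on the tool from outside, world axes, zero at the start; "torque": the same for the moment, N m; "opening": finger opening in m; "grip_force": force on a finger pad.
Only numpy, scipy, OpenCV 4.12 (cv2) and the standard library are available. Lean on these libraries where they do the work, as an engineer would, in place of code of your own. Each camera call takes 0.05 s, during which the arm holds its last target. There are 200 camera calls.

## Working session

There is one attempt and no reset: what is moved stays moved. The work goes in short steps, Python scripts to look and compute and a tool call to move; the robot and the scene stay as the last step left them, time stands still between calls to the robot, and variables do not carry over. Pictures are saved under pics/ and viewed, at most 10 in all, crops included, and the job is handed in when it is done.

Besides the shell and the picture viewer there is one more tool, called by a JSON object that holds its "fn" and its "kwargs", one argument or row to a line. apply_moves: Moves the arm, as the interface text tells. Its arguments: {"type":"object","properties":{"delta_pos":{"type":"array"},"dr":{"type":"array"},"jaw":{"type":"array"},"force":{"type":"number"}},"required":["delta_pos","dr","jaw"]}

```bash
mkdir -p pics; ls; python3 - <<'E'
from cell import telemetry, eyes, job
import cv2
print(telemetry.observe())
for n in("scene","top"):
    print(eyes.camera_model(n)); cv2.imwrite(f"pics/{n}0.png",eyes.read_camera(n)[:,:,::-1])
E
```

```text
pics
{'time': 0.0, 'qpos': array([ 1.19002442e+00,  3.42708070e-01,  1.52504221e+00,  6.90692881e-07,
        1.27543800e+00, -1.46029770e-01]), 'qvel': array([-1.54548173e-03, -9.23338191e-04,  5.97500953e-05, -5.61444044e-04,
        5.46665726e-04,  4.38546123e-04]), 'joint_efforts': array([ 1.42017914e-03, -4.31245959e+01, -2.44210839e+01,  7.17996550e-02,
        5.60716668e-02, -1.13749738e-04]), 'tool_pos': array([0.12194206, 0.51019797, 0.2260438 ]), 'tool_rot': array([-3.14001411e+00, -2.32834754e-04,  2.90685014e+00]), 'contact_force': array([-0.31110959, -0.34646165,  0.34061426]), 'torque': array([-0.02787301, -0.01574446,  0.0039772 ]), 'grip_force': 0.0, 'opening': 0.09197532634716013}
{'vertical_fov': 46.038483918643585, 'cx': 314.10970677871245, 'cy': 208.38870005953257, 'rvec': array([ 2.10351192, -0.6629776 ,  0.36953318]), 'tvec': array([-0.52189074,  0.25010505,  1.18031482])}
{'vertical_fov': 47.92933228971551, 'cx': 320.80913982337194, 'cy': 207.5176177578737, 'rvec': array([ 1.89292582, -2.18634087,  0.36457875]), 'tvec': array([-0.01587422,  0.59972949,  1.43453564])}
```

View pics/scene0.png

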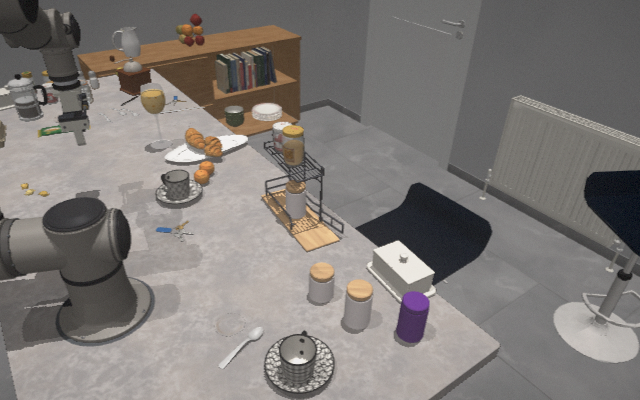

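View pics/top0.png

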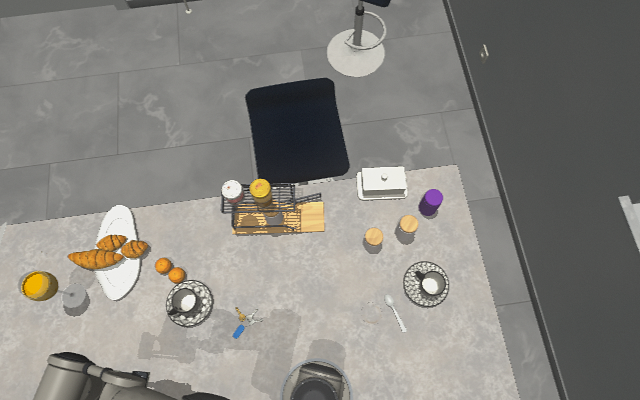

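The scene view shows the rack at about (300,210), the short canister at (321,283), the tall one at (358,305), the purple look-alike at (412,317) and the butter dish at (402,270). In the top view the board spans about (233–325, 203–235), with lids at (374,236) and (408,224). I'll enlarge both.

```bash
cat > h.py <<'E'
import numpy as np, cv2
from cell import telemetry, eyes, job
def cam(n):
    m=eyes.camera_model(n); f=200/np.tan(np.radians(m["vertical_fov"]/2))
    K=np.array([[f,0,m["cx"]],[0,f,m["cy"]],[0,0,1]]); return K,np.array(m["rvec"]),np.array(m["tvec"])
def proj(n,P):
    K,r,t=cam(n); return cv2.projectPoints(np.array(P,float).reshape(-1,3),r,t,K,None)[0][:,0]
def atz(n,u,v,z):
    K,r,t=cam(n); R=cv2.Rodrigues(r)[0]; c=-R.T@t; d=R.T@np.linalg.inv(K)@[u,v,1]; return c+d*(z-c[2])/d[2]
def crop(n,x0,y0,x1,y1,s,out):
    im=eyes.read_camera(n)[:,:,::-1]
    cv2.imwrite(out,cv2.resize(im[y0:y1,x0:x1],None,fx=s,fy=s,interpolation=cv2.INTER_CUBIC))
E
python3 - <<'E'
from h import *
crop("top",210,160,350,250,5.7,"pics/t1.png"); crop("scene",250,115,400,245,4.6,"pics/s1.png")
for u,v,z in[(374,236,.086),(408,224,.11)]: print(atz("top",u,v,z))
for u,v,z in[(321,270,.086),(359,288,.11)]: print(atz("scene",u,v,z))
E
```

```text
[ 0.47011444 -0.26540171  0.086     ]
[ 0.4884413  -0.38178241  0.11      ]
[ 0.47083714 -0.2659741   0.086     ]
[ 0.49160211 -0.38685217  0.11      ]
```

View pics/t1.png

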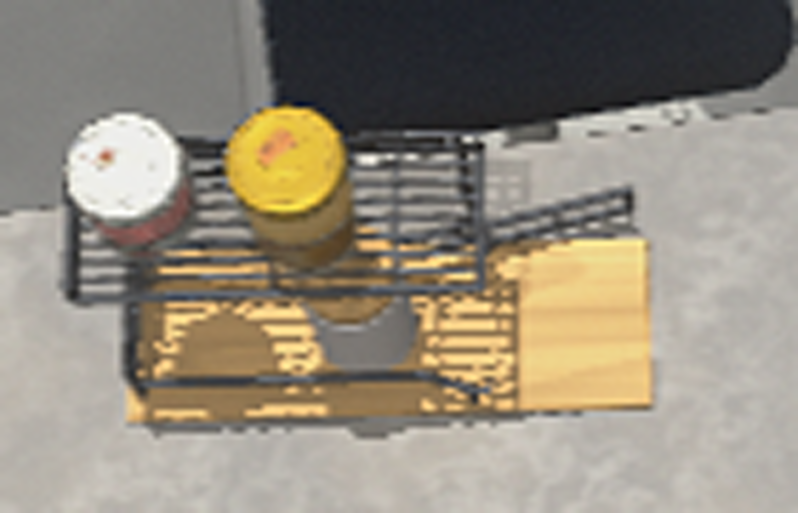

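View pics/s1.png

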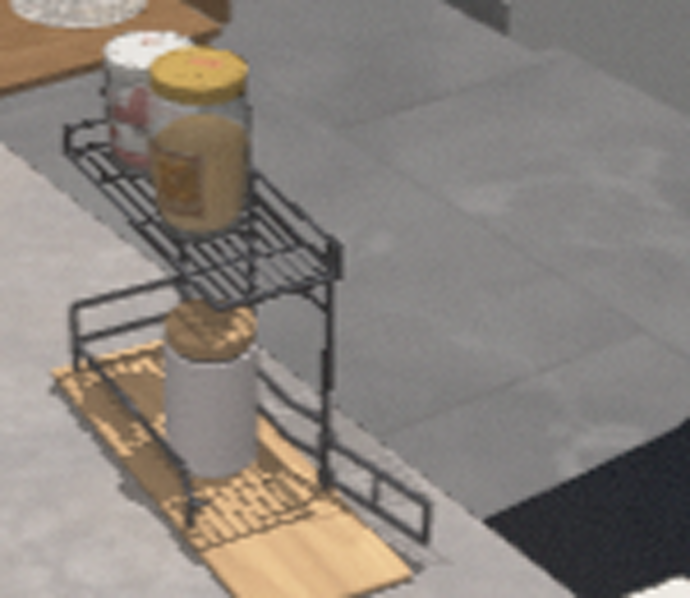

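The crops show the board corners at top-crop (652,407), (645,238) and (128,422). The in-rack canister's foot is near (370,368), and the gate is open along the back of the ledge with its end at (632,188). I'll fit the rack pose.

```bash
python3 - <<'E'
from h import *
from scipy.optimize import least_squares
T=lambda x,y:((x+.5)/5.7-.5+210,(y+.5)/5.7-.5+160)
S=lambda x,y:((x+.5)/4.6-.5+250,(y+.5)/4.6-.5+115)
obs=[("top",T(652,407),(-57,-215,8)),("top",T(645,238),(57,-215,8)),("top",T(128,424),(-57,116,4)),
("scene",S(52,376),(-57,116,8)),("scene",S(412,577),(57,-215,8)),("scene",S(75,307),(-40,104,65)),("scene",S(192,465),(-50,-103,35))]
def w(p,q):
    c,s=np.cos(p[2]),np.sin(p[2]); x,y,z=np.array(q)/1000; return [p[0]+c*x-s*y,p[1]+s*x+c*y,z]
f=lambda p:np.ravel([proj(n,w(p,q))[0]-uv for n,uv,q in obs])
r=least_squares(f,[.55,.03,0],loss="soft_l1"); p=r.x; print(p); print(f(p).reshape(-1,2).round(1))
def rk(P):
    d=P[:2]-p[:2];c,s=np.cos(p[2]),np.sin(p[2]); return (np.array([c*d[0]+s*d[1],-s*d[0]+c*d[1]])*1000).round(1)
print("lid scene",rk(atz("scene",*S(210,330),.118)),"bottom front edge top",rk(atz("top",*T(370,368),.008)))
print("scene base left/right/bottom",[rk(atz("scene",*S(*a),.008)) for a in((168,465),(222,478),(257,462))])
print("gate end", rk(atz("top",*T(632,188),.05)), rk(atz("scene",*S(430,503),.05)))
print("honey/jam", rk(atz("top",*T(287,160),.298)),rk(atz("top",*T(125,167),.270)))
for n,uv in(("mouth",(0,-103)),("ledge",(0,-165)),("stop",(0,103)),("end3",(0,70)),("last",(0,-64))): print(n,np.round(w(p,(*uv,8)),4))
# canister outlines by color
for u,v,z in[(361.5,236,.086)]: pass
for nm,b in(("scene",(290,255,440,345)),):
    crop(nm,*b,5,"pics/s2.png")
crop("top",350,160,455,250,6,"pics/t2.png")
E
```

```text
[ 0.61772666  0.10059165 -0.12242161]
[[ 0.5 -0.2]
 [ 1.  -0.5]
 [ 0.  -0.9]
 [-0.6 -1.8]
 [ 0.  -0.8]
 [-0.3 -0.6]
 [-0.8  6.2]]
lid scene [ -5.1 -46.6] bottom front edge top [-28.1 -36.1]
scene base left/right/bottom [array([-32.1, -34.4]), array([ -5.7, -65.1]), array([ 24.6, -59.3])]
gate end [  73.5 -203.7] [  76. -202.]
honey/jam [ -3.  -22.5] [ 6.3 68.8]
mouth [ 0.6051 -0.0016  0.008 ]
ledge [ 0.5976 -0.0632  0.008 ]
stop [0.6303 0.2028 0.008 ]
end3 [0.6263 0.1701 0.008 ]
last [0.6099 0.0371 0.008 ]
```

View pics/t2.png

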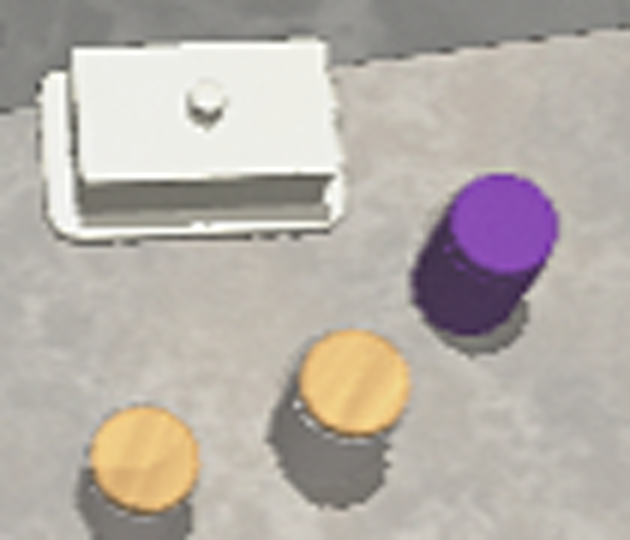

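```bash
cat >> h.py <<'E'
from scipy.spatial.transform import Rotation as Rn
P=np.array([0.61772666,0.10059165,-0.12242161])
def w(q,p=None):
    p=P if p is None else p
    c,s=np.cos(p[2]),np.sin(p[2]); x,y,z=np.array(q)/1000; return np.array([p[0]+c*x-s*y,p[1]+s*x+c*y,z])
def rk(X):
    d=np.array(X[:2])-P[:2];c,s=np.cos(P[2]),np.sin(P[2]); return (np.array([c*d[0]+s*d[1],-s*d[0]+c*d[1],X[2] if len(X)>2 else 0])*1000).round(1)
# vertical, closing along rack x, then tilted by t so the tip points to rack +y
def ori(t): return Rn.from_rotvec(np.array([np.cos(P[2]),np.sin(P[2]),0])*t)*Rn.from_euler("xyz",[np.pi,0,np.pi/2+P[2]])
def to(X,t=None,base=None,R0=None):
    s=telemetry.observe(); b=s["tool_pos"] if base is None else base
    R0=Rn.from_euler("xyz",s["tool_rot"]) if R0 is None else R0
    d=(np.array(X)-b)/.4; r=(ori(t)*R0.inv()).as_rotvec()/.5 if t is not None else np.zeros(3)
    print("d",d.round(3),"dr",r.round(3))
E
python3 - <<'E'
from h import *
import h
from scipy.optimize import least_squares
T=lambda x,y:((x+.5)/5.7-.5+210,(y+.5)/5.7-.5+160)
S=lambda x,y:((x+.5)/4.6-.5+250,(y+.5)/4.6-.5+115)
obs=[("top",T(652,407),(-57,-215,8)),("top",T(645,238),(57,-215,8)),("top",T(128,424),(-57,116,4)),
("scene",S(52,376),(-57,116,8)),("scene",S(412,577),(57,-215,8)),("scene",S(75,307),(-40,104,65)),("scene",S(192,525),(-50,-103,8)),
("top",T(483,288),(-39,-121,186)),("top",T(70,298),(-39,115,186))]
f=lambda p:np.ravel([proj(n,w(q,p))[0]-uv for n,uv,q in obs])
r=least_squares(f,P,loss="soft_l1"); print(r.x); print(f(r.x).reshape(-1,2).round(1).tolist())
d=ori(.7).as_matrix(); print("tilt tool dir",d[:,2],"close",d[:,1])
C=lambda x,y:((x+.5)/6-.5+350,(y+.5)/6-.5+160)
print("short",atz("top",*C(145,459),.086),"tall",atz("top",*C(355,382),.11), "butter corner", atz("top",*C(50,235),.0),atz("top",*C(340,225),.0))
E
```

```text
[ 0.61777609  0.10049192 -0.12270114]
[[0.5, -0.2], [1.0, -0.5], [0.0, -0.9], [-0.6, -1.8], [0.0, -0.8], [-0.2, -0.6], [-0.7, 0.2], [0.7, 0.3], [-0.2, 0.1]]
tilt tool dir [ 0.07866932  0.63939625 -0.76484219] close [ 9.92515829e-01 -1.22116049e-01  1.11022302e-16]
short [ 0.46994885 -0.26451507  0.086     ] tall [ 0.49065752 -0.38480373  0.11      ] butter corner [ 0.64100277 -0.24569647  0.        ] [ 0.62172493 -0.42265559  0.        ]
```

{"fn": "apply_moves", "kwargs": {
  "delta_pos": [
    [0.7,-0.9,0.05],
    [0.7,-0.9,0.05],
    [0.7,-0.9,0.05],
    [0.7,-0.9,0.05],
    [0.7,-0.9,0.05],
    [0.7,-0.9,0.05],
    [0.7,-0.9,0.05],
    [0.7,-0.9,0.05]
  ],
  "dr": [
    [0,0,-1],
    [0,0,-1],
    [0,0,-1],
    [0,0,-1],
    [0,0,-1],
    [0,0,-1],
    [0,0,-1],
    [0,0,-1]
  ],
  "jaw": [1,1,1,1,1,1,1,1]
}}

```text
time: 0.97
tool_pos: [0.3273, 0.246, 0.2417]
tool_rot: [3.141, 0.0, 2.407]
contact_force: [0.8, 0.1, -0.9]
opening: 0.0917
grip_force: 0.0
```

{"fn": "apply_moves", "kwargs": {
  "delta_pos": [
    [0.2,-0.7,0],
    [0.2,-0.7,0],
    [0.2,-0.7,0],
    [0.2,-0.7,0],
    [0.2,-0.7,0],
    [0.2,-0.7,0],
    [0.2,-0.7,0],
    [0.2,-0.7,0]
  ],
  "dr": [
    [0,0,-1],
    [0,0,-1],
    [0,0,-1],
    [0,0,-1],
    [0,0,-1],
    [0,0,-1],
    [0,0,-1],
    [0,0,-1]
  ],
  "jaw": [1,1,1,1,1,1,1,1]
}}

```text
time: 1.63
tool_pos: [0.4083, -0.0385, 0.2414]
tool_rot: [3.141, 0.003, 1.9]
contact_force: [0.8, -0.1, 1.5]
opening: 0.0921
grip_force: 0.0
```

```bash
python3 -c "
from h import *
print(telemetry.observe()['tool_pos'],telemetry.observe()['tool_rot']);to([.470,-.265,.16],0)"
```

```text
[ 0.40833605 -0.03854189  0.24144472] [3.1408951  0.00328632 1.90000753]
d [ 0.154 -0.566 -0.204] dr [ 0.006  0.002 -0.903]
```

{"fn": "apply_moves", "kwargs": {
  "delta_pos": [
    [0.154,-0.566,-0.2],
    [0.154,-0.566,-0.2],
    [0.154,-0.566,-0.2],
    [0.154,-0.566,-0.2],
    [0.154,-0.566,-0.2],
    [0.154,-0.566,-0.2],
    [0.154,-0.566,-0.2],
    [0.154,-0.566,-0.2]
  ],
  "dr": [
    [0,0,-0.9],
    [0,0,-0.9],
    [0,0,-0.9],
    [0,0,-0.9],
    [0,0,-0.9],
    [0,0,-0.9],
    [0,0,-0.9],
    [0,0,-0.9]
  ],
  "jaw": [1,1,1,1,1,1,1,1]
}}

```text
time: 2.3
tool_pos: [0.4678, -0.2595, 0.1598]
tool_rot: [-3.139, -0.002, 1.454]
contact_force: [-0.1, 0.6, -1.2]
opening: 0.092
grip_force: 0.0
```

```bash
python3 -c "
from h import *
print(telemetry.observe()['tool_pos'],telemetry.observe()['tool_rot']);to([.470,-.265,.04],0)"
```

```text
[ 0.46781532 -0.25945382  0.15980595] [-3.13929686e+00 -1.56051905e-03  1.45430561e+00]
d [ 0.005 -0.014 -0.3  ] dr [-0.004 -0.004 -0.012]
```

{"fn": "apply_moves", "kwargs": {
  "delta_pos": [
    [0.005,-0.014,-0.08],
    [0.005,-0.014,-0.16],
    [0.005,-0.014,-0.24],
    [0.005,-0.014,-0.295],
    [0.005,-0.014,-0.295],
    [0.005,-0.014,-0.295]
  ],
  "dr": [
    [0,0,0],
    [0,0,-0.01],
    [0,0,-0.01],
    [0,0,-0.01],
    [0,0,-0.01],
    [0,0,-0.01]
  ],
  "jaw": [1,1,1,1,1,1]
}}

```text
time: 2.8
tool_pos: [0.47, -0.2628, 0.0436]
tool_rot: [-3.14, -0.001, 1.453]
contact_force: [-0.4, -1.0, 0.5]
opening: 0.0917
grip_force: 0.0
```

{"fn": "apply_moves", "kwargs": {
  "delta_pos": [
    [0,0,0],
    [0,0,0],
    [0,0,0],
    [0,0,0],
    [0,0,0],
    [0,0,0]
  ],
  "dr": [
    [0,0,0],
    [0,0,0],
    [0,0,0],
    [0,0,0],
    [0,0,0],
    [0,0,0]
  ],
  "jaw": [0.6,0.6,0.6,0.6,0.6,0.6],
  "force": 30
}}

```text
time: 3.3
tool_pos: [0.4713, -0.2649, 0.0446]
tool_rot: [3.138, 0.001, 1.452]
contact_force: [1.9, 1.5, 6.3]
opening: 0.0645
grip_force: 30.0
```

```bash
python3 -c "
from h import *
print(telemetry.observe()['tool_pos'],telemetry.observe()['tool_rot']);print(w((0,-172,0)));t=w((0,-172,50));to([t[0],t[1],.1],0)"
```

```text
[ 0.47131245 -0.26485482  0.04461429] [3.13842414e+00 1.39683306e-03 1.45161194e+00]
[ 0.5967227  -0.07012107  0.        ]
d [0.314 0.487 0.138] dr [ 0.004  0.006 -0.006]
```

{"fn": "apply_moves", "kwargs": {
  "delta_pos": [
    [0,0,0.07],
    [0.03,0.06,0.15],
    [0.08,0.13,0.15],
    [0.14,0.22,0.15],
    [0.2,0.31,0.15],
    [0.26,0.4,0.15],
    [0.3,0.47,0.15],
    [0.314,0.487,0.15]
  ],
  "dr": [
    [0,0,0],
    [0,0,0],
    [0,0,0],
    [0,0,0],
    [0,0,0],
    [0,0,0],
    [0,0,0],
    [0,0,0]
  ],
  "jaw": [0.6,0.6,0.6,0.6,0.6,0.6,0.6,0.6]
}}

```text
time: 3.97
tool_pos: [0.5972, -0.0642, 0.1028]
tool_rot: [-3.141, -0.002, 1.456]
contact_force: [-0.1, -0.5, -2.8]
opening: 0.0645
grip_force: 30.0
```

{"fn": "apply_moves", "kwargs": {
  "delta_pos": [
    [0,0,0],
    [0,0,0]
  ],
  "dr": [
    [0,0,0],
    [0,0,0]
  ],
  "jaw": [0.6,0.6]
}}

```text
time: 4.13
tool_pos: [0.595, -0.0692, 0.1026]
tool_rot: [-3.14, 0.0, 1.453]
contact_force: [-0.9, -1.2, -3.3]
opening: 0.0647
grip_force: 30.0
```

```bash
python3 -c "
from h import *
s=telemetry.observe();print(s['opening'],s['grip_force'],rk(s['tool_pos']));t=w((0,-172,50));to([t[0],t[1],.0535],0)"
```

```text
0.06472751564495072 29.99653995037079 [  -1.8 -171.3  102.6]
d [ 0.004 -0.002 -0.123] dr [ 0.    -0.004 -0.01 ]
```

{"fn": "apply_moves", "kwargs": {
  "delta_pos": [
    [0.004,-0.002,-0.05],
    [0.004,-0.002,-0.09],
    [0.004,-0.002,-0.115],
    [0.004,-0.002,-0.123],
    [0.004,-0.002,-0.123]
  ],
  "dr": [
    [0,0,0],
    [0,0,0],
    [0,0,0],
    [0,0,0],
    [0,0,0]
  ],
  "jaw": [0.6,0.6,0.6,0.6,0.6]
}}

```text
time: 4.55
tool_pos: [0.5962, -0.0714, 0.0537]
tool_rot: [-3.139, 0.0, 1.45]
contact_force: [0.2, -0.1, -2.9]
opening: 0.0645
grip_force: 30.0
```

{"fn": "apply_moves", "kwargs": {
  "delta_pos": [
    [0,0,0],
    [0,0,0],
    [0,0,0.05],
    [0,0,0.13],
    [0,0,0.2],
    [0,-0.05,0.22],
    [0,-0.1,0.22]
  ],
  "dr": [
    [0,0,0],
    [0,0,0],
    [0,0,0],
    [0,0,0],
    [0,0,0],
    [0,0,0],
    [0,0,0]
  ],
  "jaw": [1,1,1,1,1,1,1]
}}

```text
time: 5.13
tool_pos: [0.5996, -0.1106, 0.1469]
tool_rot: [3.133, 0.002, 1.454]
contact_force: [0.1, 0.1, -0.3]
opening: 0.0922
grip_force: 0.0
```

```bash
python3 -c "
from h import *
s=telemetry.observe();print(s['opening'],s['tool_pos'],rk(s['tool_pos']));t=w((0,-235,130));to(t,.7)
print(w((0,1,0))-w((0,0,0)))
im=eyes.read_camera('scene')[:,:,::-1];cv2.imwrite('pics/s3.png',cv2.resize(im[80:300,220:460],None,fx=2.5,fy=2.5))"
```

```text
0.09216361073561188 [ 0.59961922 -0.1105823   0.14688005] [   7.8 -211.8  146.9]
d [-0.026 -0.055 -0.042] dr [ 1.395 -0.151 -0.005]
[0.00012212 0.00099252 0.        ]
```

View pics/s3.png

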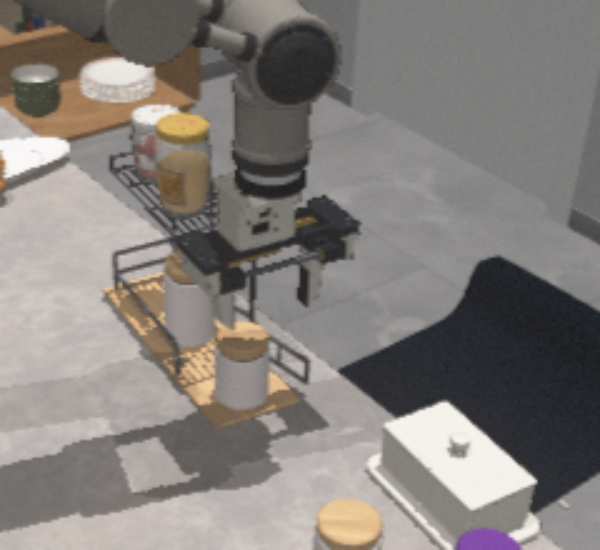

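The short canister stands upright on the ledge at about (243,370), and the gate is untouched.

{"fn": "apply_moves", "kwargs": {
  "delta_pos": [
    [-0.026,-0.05,0],
    [-0.026,-0.055,0],
    [-0.026,-0.055,-0.02],
    [-0.026,-0.055,-0.042],
    [-0.026,-0.055,-0.042]
  ],
  "dr": [
    [0.24,-0.03,0],
    [0.48,-0.05,0],
    [0.7,-0.08,0],
    [0.9,-0.1,0],
    [0.99,-0.107,0]
  ],
  "jaw": [0,0,0,0,0]
}}

```text
time: 5.6
tool_pos: [0.5862, -0.1343, 0.124]
tool_rot: [-3.134, -0.503, 1.446]
contact_force: [-0.9, 0.1, -0.4]
opening: 0.0632
grip_force: 0.0
```

```bash
python3 -c "
from h import *
s=telemetry.observe();print(s['qpos'].round(2),s['opening'],rk(s['tool_pos']));t=w((0,-228,52));to(t,.7)"
```

```text
[-0.59  0.68  1.37  0.45  1.37 -0.62] 0.06324897091345083 [  -2.6 -237.   124. ]
d [ 0.009  0.021 -0.18 ] dr [ 0.39  -0.06  -0.004]
```

{"fn": "apply_moves", "kwargs": {
  "delta_pos": [
    [0.009,0.005,0],
    [0.009,0.005,-0.05],
    [0.009,0.01,-0.11],
    [0.009,0.01,-0.18],
    [0.009,0.01,-0.18],
    [0.009,0.01,-0.18]
  ],
  "dr": [
    [0.2,-0.03,0],
    [0.39,-0.06,0],
    [0.39,-0.06,0],
    [0.39,-0.06,0],
    [0.39,-0.06,0],
    [0.39,-0.06,0]
  ],
  "jaw": [0,0,0,0,0,0]
}}

```text
time: 6.1
tool_pos: [0.5902, -0.1281, 0.053]
tool_rot: [-3.141, -0.696, 1.453]
contact_force: [1.4, -0.2, 0.5]
opening: 0.0231
grip_force: 0.0
```

```bash
python3 -c "
from h import *
s=telemetry.observe();print(s['qpos'].round(2),s['opening'],rk(s['tool_pos']),s['contact_force']);to(w((0,-140,52)),.7)"
```

```text
[-0.65  0.84  1.38  0.6   1.37 -0.79] 0.02313094213770006 [   0.6 -230.3   53. ] [ 1.36769383 -0.19755189  0.51174412]
d [ 0.026  0.224 -0.003] dr [ 0.007 -0.002 -0.01 ]
```

{"fn": "apply_moves", "kwargs": {
  "delta_pos": [
    [0,0,0],
    [0,0,0],
    [0.003,0.03,0],
    [0.006,0.05,0],
    [0.008,0.07,0],
    [0.01,0.09,0],
    [0.012,0.11,0],
    [0.014,0.13,0]
  ],
  "dr": [
    [0,0,0],
    [0,0,0],
    [0,0,0],
    [0,0,0],
    [0,0,0],
    [0,0,0],
    [0,0,0],
    [0,0,0]
  ],
  "jaw": [0,0,0,0,0,0,0,0]
}}

```text
time: 6.77
tool_pos: [0.5965, -0.0756, 0.0538]
tool_rot: [3.138, -0.695, 1.456]
contact_force: [0.2, -3.5, 2.8]
opening: 0.0002
grip_force: 1.9
```

{"fn": "apply_moves", "kwargs": {
  "delta_pos": [
    [0.002,0.02,0],
    [0.004,0.04,0],
    [0.006,0.06,0],
    [0.008,0.08,0],
    [0.01,0.095,0],
    [0.01,0.095,0]
  ],
  "dr": [
    [0,0,0],
    [0,0,0],
    [0,0,0],
    [0,0,0],
    [0,0,0],
    [0,0,0]
  ],
  "jaw": [0,0,0,0,0,0]
}}

```text
time: 7.27
tool_pos: [0.6, -0.0367, 0.0532]
tool_rot: [3.14, -0.695, 1.456]
contact_force: [-1.3, -1.4, 1.6]
opening: 0.0005
grip_force: 0.6
```

```bash
python3 -c "
from h import *
s=telemetry.observe();print(s['opening'],rk(s['tool_pos']),s['contact_force']);to(w((0,-230,60)),0)
im=eyes.read_camera('scene')[:,:,::-1];cv2.imwrite('pics/s4.png',cv2.resize(im[90:310,220:460],None,fx=2.5,fy=2.5))"
```

```text
0.0005257533953929674 [  -0.8 -138.4   53.2] [-1.26320319 -1.40747085  1.61395514]
d [-0.026 -0.227  0.017] dr [-1.381  0.167 -0.013]
```

View pics/s4.png

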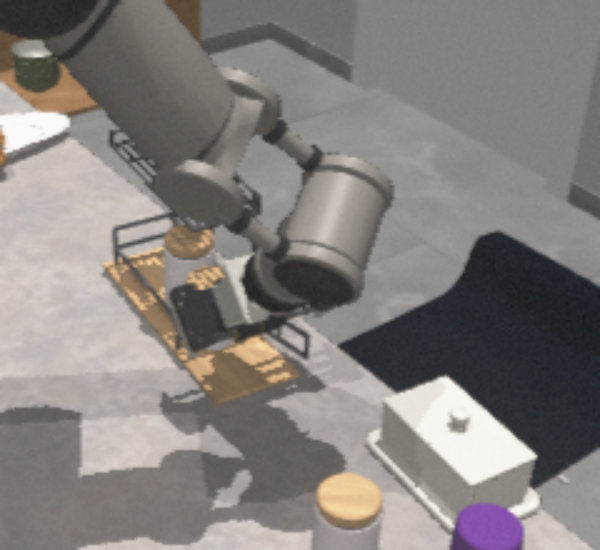

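The short canister is inside the mouth and upright, with low forces. I'll push slightly further, then back out for the tall one.

{"fn": "apply_moves", "kwargs": {
  "delta_pos": [
    [0.003,0.02,0],
    [0.006,0.04,0],
    [0.006,0.05,0],
    [0.006,0.05,0],
    [0,0,0],
    [-0.01,-0.1,0],
    [-0.02,-0.2,0.05],
    [-0.03,-0.25,0.12]
  ],
  "dr": [
    [0,0,0],
    [0,0,0],
    [0,0,0],
    [0,0,0],
    [0,0,0],
    [0,0,0],
    [0,0,0],
    [0,0,0]
  ],
  "jaw": [0,0,0,0,0,0,0,0]
}}

```text
time: 7.98
tool_pos: [0.5863, -0.1403, 0.0988]
tool_rot: [-3.136, -0.697, 1.448]
contact_force: [0.2, 0.4, -0.2]
opening: 0.0004
grip_force: 0.0
```

{"fn": "apply_moves", "kwargs": {
  "delta_pos": [
    [0,0,0.1],
    [-0.05,-0.05,0.2],
    [-0.1,-0.1,0.25],
    [-0.15,-0.2,0.25],
    [-0.2,-0.3,0.25],
    [-0.25,-0.4,0.25],
    [-0.25,-0.5,0.25],
    [-0.25,-0.55,0.25]
  ],
  "dr": [
    [0,0,0],
    [-0.24,0.03,0],
    [-0.48,0.06,0],
    [-0.7,0.085,0],
    [-0.99,0.12,0],
    [-0.99,0.12,0],
    [-0.99,0.12,0],
    [-0.99,0.12,0]
  ],
  "jaw": [1,1,1,1,1,1,1,1]
}}

```text
time: 8.65
tool_pos: [0.4867, -0.3605, 0.2017]
tool_rot: [-3.141, -0.196, 1.453]
contact_force: [0.8, -0.1, -0.7]
opening: 0.0494
grip_force: 0.0
```

```bash
python3 -c "
from h import *
s=telemetry.observe();print(s['opening'],s['tool_pos'],s['contact_force']);to((.4907,-.385,.17),0)"
```

```text
0.04942169656795965 [ 0.48668679 -0.36050269  0.20173473] [ 0.77683832 -0.08114888 -0.74683753]
d [ 0.01  -0.061 -0.079] dr [-0.389  0.046 -0.009]
```

{"fn": "apply_moves", "kwargs": {
  "delta_pos": [
    [0.01,-0.04,0],
    [0.01,-0.05,0],
    [0.01,-0.05,0],
    [0.01,-0.05,-0.05],
    [0.01,-0.05,-0.079],
    [0.01,-0.05,-0.079],
    [0.01,-0.05,-0.079],
    [0.01,-0.05,-0.079]
  ],
  "dr": [
    [-0.2,0.023,0],
    [-0.389,0.046,0],
    [-0.389,0.046,0],
    [-0.389,0.046,0],
    [-0.389,0.046,0],
    [-0.389,0.046,0],
    [-0.389,0.046,0],
    [-0.389,0.046,0]
  ],
  "jaw": [1,1,1,1,1,1,1,1]
}}

```text
time: 9.32
tool_pos: [0.4923, -0.3782, 0.1703]
tool_rot: [-3.142, -0.002, 1.454]
contact_force: [-0.1, 0.5, 0.3]
opening: 0.0916
grip_force: 0.0
```

```bash
python3 -c "
from h import *
s=telemetry.observe();print(s['opening'],s['tool_pos'],s['tool_rot']);to((.4907,-.385,.067),0)"
```

```text
0.0915910903748117 [ 0.49234888 -0.37822177  0.17026954] [-3.14153886e+00 -1.53346434e-03  1.45387453e+00]
d [-0.004 -0.017 -0.258] dr [-0.003  0.    -0.011]
```

{"fn": "apply_moves", "kwargs": {
  "delta_pos": [
    [-0.004,-0.014,-0.06],
    [-0.004,-0.014,-0.13],
    [-0.004,-0.014,-0.2],
    [-0.004,-0.014,-0.255],
    [-0.004,-0.014,-0.255],
    [-0.004,-0.014,-0.255]
  ],
  "dr": [
    [0,0,-0.01],
    [0,0,-0.01],
    [0,0,-0.01],
    [0,0,-0.01],
    [0,0,-0.01],
    [0,0,-0.01]
  ],
  "jaw": [1,1,1,1,1,1]
}}

```text
time: 9.82
tool_pos: [0.4905, -0.3838, 0.0679]
tool_rot: [-3.14, -0.002, 1.449]
contact_force: [0.2, -0.1, 0.6]
opening: 0.092
grip_force: 0.0
```

{"fn": "apply_moves", "kwargs": {
  "delta_pos": [
    [0,0,0],
    [0,0,0],
    [0,0,0],
    [0,0,0],
    [0,0,0],
    [0,0,0]
  ],
  "dr": [
    [0,0,0],
    [0,0,0],
    [0,0,0],
    [0,0,0],
    [0,0,0],
    [0,0,0]
  ],
  "jaw": [0.6,0.6,0.6,0.6,0.6,0.6],
  "force": 30
}}

```text
time: 10.32
tool_pos: [0.4918, -0.3846, 0.0692]
tool_rot: [3.139, 0.001, 1.449]
contact_force: [3.5, 0.8, 5.4]
opening: 0.0649
grip_force: 30.0
```

```bash
python3 -c "
from h import *
s=telemetry.observe();print(s['tool_pos'],s['tool_rot']);t=w((0,-172,50));to([t[0],t[1],.13],0)"
```

```text
[ 0.49180948 -0.38455769  0.06921753] [3.13852281e+00 1.40612200e-03 1.44881547e+00]
d [0.262 0.786 0.152] dr [ 0.004  0.006 -0.001]
```

{"fn": "apply_moves", "kwargs": {
  "delta_pos": [
    [0,0.02,0.07],
    [0,0.07,0.15],
    [0,0.14,0.15],
    [0.01,0.22,0.15],
    [0.03,0.31,0.15],
    [0.06,0.4,0.15],
    [0.1,0.49,0.15],
    [0.14,0.58,0.15]
  ],
  "dr": [
    [0,0,0],
    [0,0,0],
    [0,0,0],
    [0,0,0],
    [0,0,0],
    [0,0,0],
    [0,0,0],
    [0,0,0]
  ],
  "jaw": [0.6,0.6,0.6,0.6,0.6,0.6,0.6,0.6]
}}

```text
time: 10.98
tool_pos: [0.5458, -0.15, 0.1271]
tool_rot: [-3.139, -0.001, 1.448]
contact_force: [1.8, -0.5, -2.7]
opening: 0.0648
grip_force: 29.9
```

{"fn": "apply_moves", "kwargs": {
  "delta_pos": [
    [0.04,0.07,0],
    [0.08,0.14,0],
    [0.11,0.19,0],
    [0.122,0.202,0],
    [0.122,0.202,0],
    [0.122,0.202,0]
  ],
  "dr": [
    [0,0,0],
    [0,0,0],
    [0,0,0],
    [0,0,0],
    [0,0,0],
    [0,0,0]
  ],
  "jaw": [0.6,0.6,0.6,0.6,0.6,0.6]
}}

```text
time: 11.48
tool_pos: [0.5945, -0.0714, 0.127]
tool_rot: [-3.139, -0.0, 1.449]
contact_force: [0.1, -1.0, -3.1]
opening: 0.0645
grip_force: 29.9
```

```bash
python3 -c "
from h import *
s=telemetry.observe();print(s['opening'],rk(s['tool_pos']));t=w((0,-172,50));to([t[0],t[1],.0775],0)"
```

```text
0.06452166653761882 [  -2.  -173.5  127. ]
d [ 0.005  0.003 -0.124] dr [-0.001 -0.005 -0.002]
```

{"fn": "apply_moves", "kwargs": {
  "delta_pos": [
    [0.005,0.001,-0.05],
    [0.005,0.001,-0.09],
    [0.005,0.001,-0.115],
    [0.005,0.001,-0.124],
    [0.005,0.001,-0.124]
  ],
  "dr": [
    [0,0,0],
    [0,0,0],
    [0,0,0],
    [0,0,0],
    [0,0,0]
  ],
  "jaw": [0.6,0.6,0.6,0.6,0.6]
}}

```text
time: 11.9
tool_pos: [0.5964, -0.0717, 0.0778]
tool_rot: [-3.139, -0.0, 1.447]
contact_force: [0.0, -0.0, -2.6]
opening: 0.0646
grip_force: 29.9
```

{"fn": "apply_moves", "kwargs": {
  "delta_pos": [
    [0,0,0],
    [0,0,0],
    [0,0,0.05],
    [0,0,0.13],
    [0,0,0.2],
    [0,-0.06,0.2],
    [0,-0.14,0.2]
  ],
  "dr": [
    [0,0,0],
    [0,0,0],
    [0,0,0],
    [0,0,0],
    [0,0,0],
    [0,0,0],
    [0,0,0]
  ],
  "jaw": [1,1,1,1,1,1,1]
}}

```text
time: 12.48
tool_pos: [0.5992, -0.1257, 0.162]
tool_rot: [3.135, 0.0, 1.453]
contact_force: [0.0, -0.2, 0.5]
opening: 0.0917
grip_force: 0.0
```

```bash
python3 -c "
from h import *
s=telemetry.observe();print(s['opening'],rk(s['tool_pos']));t=w((0,-250,150));to(t,.7)"
```

```text
0.09173916868019982 [   9.2 -226.9  162. ]
d [-0.03  -0.055 -0.03 ] dr [ 1.392 -0.156 -0.003]
```

{"fn": "apply_moves", "kwargs": {
  "delta_pos": [
    [-0.03,-0.055,0],
    [-0.03,-0.055,0],
    [-0.03,-0.055,0],
    [-0.03,-0.055,0],
    [-0.03,-0.055,-0.03],
    [-0.03,-0.055,-0.03],
    [-0.03,-0.055,-0.03]
  ],
  "dr": [
    [0.24,-0.03,0],
    [0.48,-0.05,0],
    [0.7,-0.08,0],
    [0.9,-0.1,0],
    [0.99,-0.11,0],
    [0.99,-0.11,0],
    [0.99,-0.11,0]
  ],
  "jaw": [0,0,0,0,0,0,0]
}}

```text
time: 13.07
tool_pos: [0.5851, -0.1494, 0.146]
tool_rot: [-3.134, -0.497, 1.445]
contact_force: [0.7, 0.1, 0.6]
opening: 0.0499
grip_force: 0.0
```

```bash
python3 -c "
from h import *
s=telemetry.observe();print(s['opening'],rk(s['tool_pos']));to(w((0,-235,52)),.7)
im=eyes.read_camera('scene')[:,:,::-1];cv2.imwrite('pics/s5.png',cv2.resize(im[90:310,220:460],None,fx=2.5,fy=2.5))"
```

```text
0.049932341201835845 [  -1.8 -252.2  146. ]
d [ 0.01   0.042 -0.235] dr [ 0.4   -0.062 -0.002]
```

View pics/s5.png

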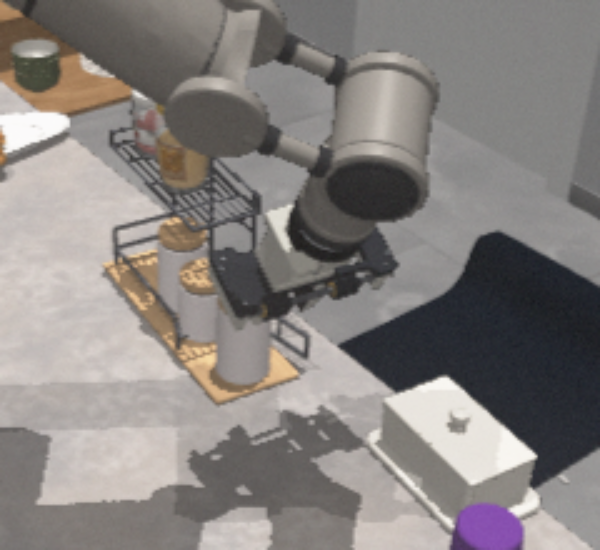

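All three stand upright in line: (180,270), (198,305), and the tall one on the ledge at (243,345). Next is the push.

{"fn": "apply_moves", "kwargs": {
  "delta_pos": [
    [0.01,0.01,0],
    [0.01,0.03,-0.05],
    [0.01,0.042,-0.14],
    [0.01,0.042,-0.235],
    [0.01,0.042,-0.235],
    [0.01,0.042,-0.235],
    [0.01,0.042,-0.235],
    [0.01,0.042,-0.235]
  ],
  "dr": [
    [0.2,-0.03,0],
    [0.4,-0.06,0],
    [0.4,-0.06,0],
    [0.4,-0.06,0],
    [0.4,-0.06,0],
    [0.4,-0.06,0],
    [0.4,-0.06,0],
    [0.4,-0.06,0]
  ],
  "jaw": [0,0,0,0,0,0,0,0]
}}

```text
time: 13.78
tool_pos: [0.5909, -0.1322, 0.0553]
tool_rot: [3.135, -0.698, 1.456]
contact_force: [0.3, 0.1, 0.4]
opening: 0.0005
grip_force: 0.0
```

```bash
python3 -c "
from h import *
s=telemetry.observe();print(s['opening'],rk(s['tool_pos']));to(w((0,-120,52)),.7)"
```

```text
0.0005259969525178654 [   1.8 -234.3   55.3]
d [ 0.03   0.284 -0.008] dr [ 0.005  0.009 -0.007]
```

{"fn": "apply_moves", "kwargs": {
  "delta_pos": [
    [0.001,0.015,-0.008],
    [0.003,0.035,-0.008],
    [0.006,0.055,-0.008],
    [0.008,0.075,-0.008],
    [0.01,0.095,-0.008],
    [0.012,0.115,-0.008],
    [0.014,0.135,-0.008],
    [0.016,0.155,-0.008]
  ],
  "dr": [
    [0,0,0],
    [0,0,0],
    [0,0,0],
    [0,0,0],
    [0,0,0],
    [0,0,0],
    [0,0,0],
    [0,0,0]
  ],
  "jaw": [0,0,0,0,0,0,0,0]
}}

```text
time: 14.45
tool_pos: [0.5965, -0.0704, 0.0495]
tool_rot: [3.138, -0.699, 1.452]
contact_force: [-0.6, -8.8, 5.2]
opening: 0.0007
grip_force: 4.4
```

{"fn": "apply_moves", "kwargs": {
  "delta_pos": [
    [0.002,0.018,0],
    [0.004,0.036,0],
    [0.006,0.054,0],
    [0.008,0.07,0],
    [0.01,0.086,0],
    [0.012,0.1,0],
    [0.014,0.114,0],
    [0.014,0.125,0]
  ],
  "dr": [
    [0,0,0],
    [0,0,0],
    [0,0,0],
    [0,0,0],
    [0,0,0],
    [0,0,0],
    [0,0,0],
    [0,0,0]
  ],
  "jaw": [0,0,0,0,0,0,0,0]
}}

```text
time: 15.12
tool_pos: [0.6022, -0.0204, 0.0495]
tool_rot: [3.138, -0.699, 1.452]
contact_force: [-0.5, -9.9, 4.1]
opening: 0.0004
grip_force: 4.4
```

```bash
python3 -c "
from h import *
s=telemetry.observe();print(s['opening'],rk(s['tool_pos']),s['contact_force']);to(w((0,-102,52)),.7)"
```

```text
0.0003995125163261303 [  -0.7 -122.    49.5] [-0.52513915 -9.92006931  4.06768085]
d [0.008 0.049 0.006] dr [ 0.003  0.005 -0.003]
```

{"fn": "apply_moves", "kwargs": {
  "delta_pos": [
    [0.001,0.008,0],
    [0.002,0.016,0],
    [0.003,0.024,0],
    [0.004,0.031,0],
    [0.005,0.038,0],
    [0.005,0.042,0]
  ],
  "dr": [
    [0,0,0],
    [0,0,0],
    [0,0,0],
    [0,0,0],
    [0,0,0],
    [0,0,0]
  ],
  "jaw": [0,0,0,0,0,0]
}}

```text
time: 15.62
tool_pos: [0.6041, -0.0037, 0.0495]
tool_rot: [3.138, -0.699, 1.452]
contact_force: [-0.5, -9.6, 4.5]
opening: 0.0005
grip_force: 4.5
```

{"fn": "apply_moves", "kwargs": {
  "delta_pos": [
    [0,0.004,0],
    [0.001,0.008,0],
    [0.001,0.008,0]
  ],
  "dr": [
    [0,0,0],
    [0,0,0],
    [0,0,0]
  ],
  "jaw": [0,0,0]
}}

```text
time: 15.87
tool_pos: [0.6045, -0.0005, 0.0495]
tool_rot: [3.139, -0.699, 1.452]
contact_force: [-0.7, -8.0, 5.0]
opening: 0.0003
grip_force: 3.9
```

```bash
python3 -c "
from h import *
s=telemetry.observe();print(s['opening'],rk(s['tool_pos']),s['contact_force'])"
```

```text
0.00032030756256352954 [  -0.8 -101.9   49.5] [-0.66807796 -8.03574583  5.0320248 ]
```

{"fn": "apply_moves", "kwargs": {
  "delta_pos": [
    [0,0.0025,0],
    [0.001,0.005,0],
    [0.001,0.0075,0],
    [0.001,0.01,0],
    [0.001,0.01,0]
  ],
  "dr": [
    [0,0,0],
    [0,0,0],
    [0,0,0],
    [0,0,0],
    [0,0,0]
  ],
  "jaw": [0,0,0,0,0]
}}

```text
time: 16.28
tool_pos: [0.6049, 0.0033, 0.0495]
tool_rot: [3.138, -0.699, 1.452]
contact_force: [-1.1, -8.6, 4.8]
opening: 0.0006
grip_force: 4.2
```

{"fn": "apply_moves", "kwargs": {
  "delta_pos": [
    [0,0.0025,0],
    [0.001,0.005,0],
    [0.001,0.0075,0],
    [0.001,0.0075,0]
  ],
  "dr": [
    [0,0,0],
    [0,0,0],
    [0,0,0],
    [0,0,0]
  ],
  "jaw": [0,0,0,0]
}}

```text
time: 16.62
tool_pos: [0.6061, 0.0044, 0.0498]
tool_rot: [3.135, -0.696, 1.453]
contact_force: [-1.8, -15.9, 7.9]
opening: 0.0002
grip_force: 7.9
```

```bash
python3 -c "
from h import *
s=telemetry.observe();print(rk(s['tool_pos']),s['contact_force'])
im=eyes.read_camera('scene')[:,:,::-1];cv2.imwrite('pics/s6.png',cv2.resize(im[120:245,250:380],None,fx=4.5,fy=4.5,interpolation=2))"
```

```text
[  0.2 -96.9  49.8] [ -1.76577184 -15.9390902    7.9338652 ]
```

View pics/s6.png

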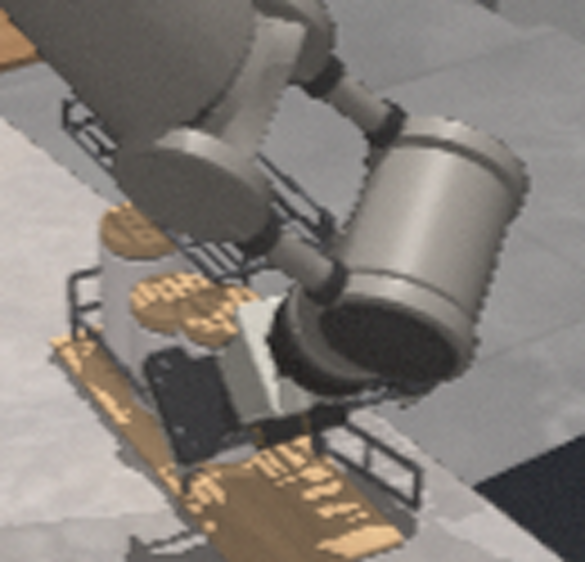

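The push ended in contact with the stop: force rose from 9 to 16 N, and the file is close and upright. One small confirming nudge, then back out.

{"fn": "apply_moves", "kwargs": {
  "delta_pos": [
    [0,0.004,0],
    [0,0.004,0],
    [0,0,0],
    [-0.01,-0.06,0],
    [-0.02,-0.16,0],
    [-0.03,-0.26,0],
    [-0.04,-0.35,0.06],
    [-0.04,-0.36,0.14]
  ],
  "dr": [
    [0,0,0],
    [0,0,0],
    [0,0,0],
    [0,0,0],
    [0,0,0],
    [0,0,0],
    [0,0,0],
    [0,0,0]
  ],
  "jaw": [0,0,0,0,0,0,0,0]
}}

```text
time: 17.33
tool_pos: [0.5868, -0.1409, 0.1023]
tool_rot: [-3.134, -0.702, 1.442]
contact_force: [0.3, -0.1, -0.1]
opening: 0.0004
grip_force: 0.0
```

{"fn": "apply_moves", "kwargs": {
  "delta_pos": [
    [0,0,0.1],
    [0,0,0.2],
    [0,0,0.22],
    [0,0,0.22],
    [0,0,0.22]
  ],
  "dr": [
    [-0.24,0.03,0],
    [-0.48,0.06,0],
    [-0.7,0.085,0],
    [-0.99,0.12,0],
    [-0.99,0.12,0]
  ],
  "jaw": [0,0,0,0,0]
}}

```text
time: 17.75
tool_pos: [0.5896, -0.1335, 0.196]
tool_rot: [3.137, -0.197, 1.456]
contact_force: [0.7, 0.4, -0.5]
opening: 0.0003
grip_force: 0.0
```

```bash
python3 -c "
from h import *
s=telemetry.observe();print(rk(s['tool_pos']),s['contact_force']);to(w((112,-185,150)),0)
im=eyes.read_camera('top')[:,:,::-1];cv2.imwrite('pics/t6.png',cv2.resize(im[150:250,210:360],None,fx=5.3,fy=5.3,interpolation=2))"
```

```text
[   0.7 -235.8  196. ] [ 0.69057661  0.4392211  -0.50573194]
d [ 0.292  0.092 -0.115] dr [-0.39   0.056 -0.015]
```

View pics/t6.png

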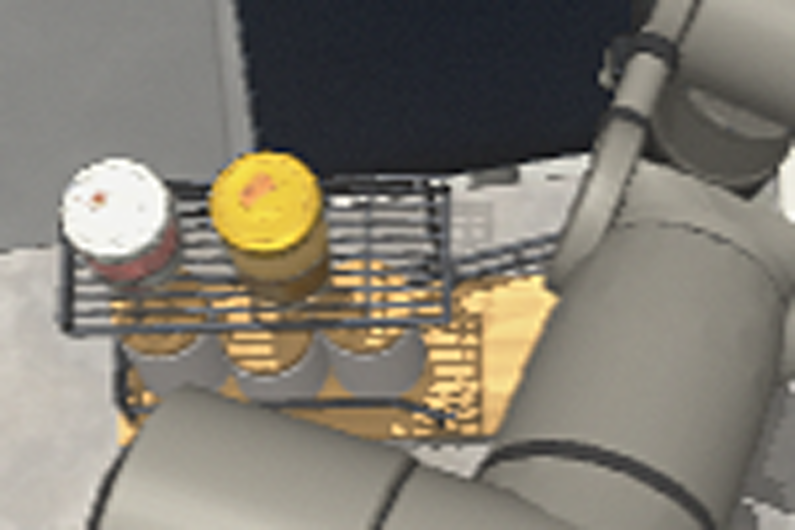

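Three canisters sit in a close file at (165,345), (280,360) and (375,345), and the jars are in place. Now the gate.

{"fn": "apply_moves", "kwargs": {
  "delta_pos": [
    [0.05,0,0],
    [0.12,0.03,0],
    [0.2,0.07,0],
    [0.29,0.092,0],
    [0.29,0.092,-0.06],
    [0.29,0.092,-0.115],
    [0.29,0.092,-0.115],
    [0.29,0.092,-0.115]
  ],
  "dr": [
    [-0.2,0.03,0],
    [-0.39,0.056,-0.015],
    [-0.39,0.056,-0.015],
    [-0.39,0.056,-0.015],
    [-0.39,0.056,-0.015],
    [-0.39,0.056,-0.015],
    [-0.39,0.056,-0.015],
    [-0.39,0.056,-0.015]
  ],
  "jaw": [0,0,0,0,0,0,0,0]
}}

```text
time: 18.47
tool_pos: [0.7027, -0.1001, 0.1433]
tool_rot: [-3.13, -0.008, 1.442]
contact_force: [-0.9, -1.1, 0.9]
opening: 0.0006
grip_force: 0.0
```

```bash
python3 -c "
from h import *
s=telemetry.observe();print(rk(s['tool_pos']),s['tool_rot'],s['qpos'].round(2));to(w((114,-185,32)),0)"
```

```text
[ 108.9 -188.8  143.3] [-3.12973217 -0.00785114  1.44225641] [-0.25  0.76  1.03  0.01  1.36 -0.13]
d [ 0.014  0.008 -0.278] dr [-0.019 -0.022  0.012]
```

{"fn": "apply_moves", "kwargs": {
  "delta_pos": [
    [0.016,0.008,-0.08],
    [0.016,0.008,-0.16],
    [0.016,0.008,-0.23],
    [0.016,0.008,-0.278],
    [0.016,0.008,-0.278],
    [0.016,0.008,-0.278]
  ],
  "dr": [
    [-0.02,-0.02,0.01],
    [-0.02,-0.02,0.01],
    [-0.02,-0.02,0.01],
    [-0.02,-0.02,0.01],
    [-0.02,-0.02,0.01],
    [-0.02,-0.02,0.01]
  ],
  "jaw": [0,0,0,0,0,0]
}}

```text
time: 18.97
tool_pos: [0.7107, -0.0974, 0.0361]
tool_rot: [3.135, 0.003, 1.447]
contact_force: [0.6, -0.3, 0.7]
opening: 0.0001
grip_force: 0.0
```

```bash
cat >> h.py <<'E'
def gp(th,r,hy,z=32,hx=19):
    n=np.array([np.sin(th),-np.cos(th)]);u=np.array([-np.cos(th),-np.sin(th)])
    p=np.array([50,-110])+r*u+(hx*abs(n[0])+hy*abs(n[1])+3)*n; return np.array([*p,z])
E
python3 -c "
from h import *
s=telemetry.observe();print(rk(s['tool_pos']))
for th in (1.83,1.7,1.57,1.45,1.3,1.15,1.0,.9,.8): g=gp(th,75,9.5); print(th,g.round(0),end=' ');to(w(g))"
```

```text
[ 116.5 -185.1   36.1]
1.83 [  92. -176.   32.] d [-0.057  0.029 -0.01 ] dr [0. 0. 0.]
1.7 [  83. -181.   32.] d [-0.083  0.02  -0.01 ] dr [0. 0. 0.]
1.57 [  72. -185.   32.] d [-0.11   0.014 -0.01 ] dr [0. 0. 0.]
1.45 [  64. -187.   32.] d [-0.131  0.011 -0.01 ] dr [0. 0. 0.]
1.3 [  53. -189.   32.] d [-0.159  0.011 -0.01 ] dr [0. 0. 0.]
1.15 [  41. -188.   32.] d [-0.187  0.015 -0.01 ] dr [0. 0. 0.]
1.0 [  30. -186.   32.] d [-0.215  0.024 -0.01 ] dr [0. 0. 0.]
0.9 [  22. -184.   32.] d [-0.234  0.033 -0.01 ] dr [0. 0. 0.]
0.8 [  14. -180.   32.] d [-0.252  0.044 -0.01 ] dr [0. 0. 0.]
```

{"fn": "apply_moves", "kwargs": {
  "delta_pos": [
    [-0.057,0.029,-0.01],
    [-0.083,0.02,-0.01],
    [-0.11,0.014,-0.01],
    [-0.131,0.011,-0.01],
    [-0.159,0.011,-0.01],
    [-0.187,0.015,-0.01],
    [-0.215,0.024,-0.01],
    [-0.234,0.033,-0.01]
  ],
  "dr": [
    [0,0,0],
    [0,0,0],
    [0,0,0],
    [0,0,0],
    [0,0,0],
    [0,0,0],
    [0,0,0],
    [0,0,0]
  ],
  "jaw": [0,0,0,0,0,0,0,0]
}}

```text
time: 19.63
tool_pos: [0.6185, -0.0844, 0.0353]
tool_rot: [3.129, 0.004, 1.447]
contact_force: [0.6, 0.2, -0.8]
opening: 0.0007
grip_force: 0.2
```

```bash
python3 -c "
from h import *
s=telemetry.observe();print(rk(s['tool_pos']),s['contact_force']);to(w((20,-215,60)),.7)
cv2.imwrite('pics/t7.png',eyes.read_camera('top')[:,:,::-1])"
```

```text
[  23.4 -183.5   35.3] [ 0.62333164  0.18899845 -0.80714017]
d [-0.018 -0.077  0.062] dr [ 1.4   -0.149  0.011]
```

The picture budget is used up, so I'll check the gate angle numerically against the camera models.

```bash
cat >> h.py <<'E'
def gate_scores(ims):
    out=[]
    for th in np.arange(0,2.16,.05):
        u=np.array([-np.cos(th),-np.sin(th)]); v=[]
        pts=[(r,50) for r in range(20,97,3)]+[(96,z) for z in range(20,51,3)]+[(r,19) for r in range(20,97,3)]
        W=np.array([w((50+r*u[0],-110+r*u[1],z)) for r,z in pts])
        for n,im in ims.items():
            uv=proj(n,W).astype(np.float32); g=cv2.cvtColor(im,cv2.COLOR_RGB2GRAY).astype(np.float32)
            bg=cv2.medianBlur(im,9); bg=cv2.cvtColor(bg,cv2.COLOR_RGB2GRAY).astype(np.float32)
            v.append(cv2.remap(bg-g,uv[:,:1].copy(),uv[:,1:].copy(),cv2.INTER_LINEAR).clip(0,60).mean())
        out.append((round(th,2),*np.round(v,1)))
    return out
E
python3 - <<'E'
from h import *
a={n:cv2.imread(f"pics/{n}0.png")[:,:,::-1].copy() for n in("scene","top")}
b={n:eyes.read_camera(n) for n in("scene","top")}
for ims in(a,b):
    s=gate_scores(ims)
    for k in(1,2): print(sorted(s,key=lambda q:-q[k])[:4])
E
```

```text
[(np.float64(1.8), np.float32(55.2), np.float32(45.2)), (np.float64(1.85), np.float32(54.2), np.float32(28.3)), (np.float64(1.9), np.float32(27.7), np.float32(13.3)), (np.float64(1.75), np.float32(22.2), np.float32(25.1))]
[(np.float64(1.8), np.float32(55.2), np.float32(45.2)), (np.float64(1.85), np.float32(54.2), np.float32(28.3)), (np.float64(0.2), np.float32(5.2), np.float32(26.6)), (np.float64(1.75), np.float32(22.2), np.float32(25.1))]
[(np.float64(0.9), np.float32(23.6), np.float32(0.1)), (np.float64(0.95), np.float32(18.1), np.float32(0.1)), (np.float64(0.85), np.float32(12.2), np.float32(0.0)), (np.float64(0.45), np.float32(8.7), np.float32(8.6))]
[(np.float64(0.7), np.float32(7.3), np.float32(14.1)), (np.float64(0.65), np.float32(6.2), np.float32(11.4)), (np.float64(0.75), np.float32(8.5), np.float32(11.0)), (np.float64(0.6), np.float32(5.6), np.float32(10.0))]
```

{"fn": "apply_moves", "kwargs": {
  "delta_pos": [
    [-0.01,-0.05,0.02],
    [-0.02,-0.08,0.04],
    [-0.02,-0.08,0.06],
    [-0.02,-0.08,0.06],
    [-0.02,-0.08,0.06],
    [-0.02,-0.08,0.06]
  ],
  "dr": [
    [0,0,0],
    [0.24,-0.025,0],
    [0.48,-0.05,0],
    [0.7,-0.075,0],
    [0.95,-0.1,0.01],
    [0.99,-0.11,0.01]
  ],
  "jaw": [0,0,0,0,0,0]
}}

```text
time: 20.28
tool_pos: [0.6101, -0.1198, 0.056]
tool_rot: [3.137, -0.498, 1.449]
contact_force: [-2.3, -0.7, -0.5]
opening: -0.0001
grip_force: 0.0
```

```bash
python3 -c "
from h import *
s=telemetry.observe();print(rk(s['tool_pos']));to(w((15,-205,35)),.7)"
```

```text
[  19.4 -219.7   56. ]
d [-0.006  0.038 -0.053] dr [ 0.402 -0.041  0.005]
```

{"fn": "apply_moves", "kwargs": {
  "delta_pos": [
    [-0.006,0,0],
    [-0.006,0,0],
    [-0.006,0.01,-0.03],
    [-0.006,0.025,-0.053],
    [-0.006,0.025,-0.053],
    [-0.006,0.025,-0.053]
  ],
  "dr": [
    [0.2,-0.02,0],
    [0.4,-0.04,0],
    [0.4,-0.04,0],
    [0.4,-0.04,0],
    [0.4,-0.04,0],
    [0.4,-0.04,0]
  ],
  "jaw": [0,0,0,0,0,0]
}}

```text
time: 20.78
tool_pos: [0.6069, -0.1037, 0.0343]
tool_rot: [-3.137, -0.694, 1.451]
contact_force: [-0.1, 0.5, -0.3]
opening: 0.0003
grip_force: 0.0
```

```bash
python3 -c "
from h import *
s=telemetry.observe();print(rk(s['tool_pos']),s['tool_rot'])
for th in (.9,.8,.7,.6,.5,.4,.3,.2,.1,0.05,0,-.03): g=gp(th,75,7.5,35); print(th,g.round(0),end=' ');to(w(g),.7)"
```

```text
[  14.2 -204.1   34.3] [-3.1370714  -0.69360557  1.45063612]
0.9 [  21. -183.   35.] d [0.024 0.051 0.002] dr [ 0.012 -0.008 -0.01 ]
0.8 [  13. -179.   35.] d [0.006 0.062 0.002] dr [ 0.012 -0.008 -0.01 ]
0.7 [   6. -174.   35.] d [-0.011  0.076  0.002] dr [ 0.012 -0.008 -0.01 ]
0.6 [  -1. -169.   35.] d [-0.026  0.092  0.002] dr [ 0.012 -0.008 -0.01 ]
0.5 [  -7. -162.   35.] d [-0.039  0.11   0.002] dr [ 0.012 -0.008 -0.01 ]
0.4 [ -12. -155.   35.] d [-0.051  0.13   0.002] dr [ 0.012 -0.008 -0.01 ]
0.3 [ -17. -147.   35.] d [-0.06   0.151  0.002] dr [ 0.012 -0.008 -0.01 ]
0.2 [ -21. -139.   35.] d [-0.067  0.173  0.002] dr [ 0.012 -0.008 -0.01 ]
0.1 [ -23. -130.   35.] d [-0.071  0.196  0.002] dr [ 0.012 -0.008 -0.01 ]
0.05 [ -24. -125.   35.] d [-0.071  0.208  0.002] dr [ 0.012 -0.008 -0.01 ]
0 [ -25. -120.   35.] d [-0.072  0.219  0.002] dr [ 0.012 -0.008 -0.01 ]
-0.03 [ -25. -119.   35.] d [-0.072  0.224  0.002] dr [ 0.012 -0.008 -0.01 ]
```

{"fn": "apply_moves", "kwargs": {
  "delta_pos": [
    [0.006,0.05,0],
    [-0.005,0.07,0],
    [-0.02,0.085,0],
    [-0.036,0.105,0],
    [-0.049,0.126,0],
    [-0.058,0.146,0],
    [-0.065,0.166,0],
    [-0.069,0.186,0]
  ],
  "dr": [
    [0,0,0],
    [0,0,0],
    [0,0,0],
    [0,0,0],
    [0,0,0],
    [0,0,0],
    [0,0,0],
    [0,0,0]
  ],
  "jaw": [0,0,0,0,0,0,0,0]
}}

```text
time: 21.45
tool_pos: [0.5795, -0.0303, 0.0352]
tool_rot: [-3.14, -0.694, 1.451]
contact_force: [1.1, -0.9, -0.7]
opening: 0.0004
grip_force: 0.1
```

{"fn": "apply_moves", "kwargs": {
  "delta_pos": [
    [-0.001,0.01,0],
    [-0.002,0.018,0],
    [-0.003,0.025,0],
    [-0.003,0.03,0],
    [-0.003,0.033,0],
    [-0.003,0.033,0]
  ],
  "dr": [
    [0,0,0],
    [0,0,0],
    [0,0,0],
    [0,0,0],
    [0,0,0],
    [0,0,0]
  ],
  "jaw": [0,0,0,0,0,0]
}}

```text
time: 21.95
tool_pos: [0.5782, -0.018, 0.0345]
tool_rot: [-3.138, -0.695, 1.449]
contact_force: [-0.1, 0.9, 0.1]
opening: 0.0006
grip_force: 0.0
```

```bash
python3 -c "
from h import *
s=telemetry.observe();print(rk(s['tool_pos']),s['contact_force'])
s=gate_scores({n:eyes.read_camera(n) for n in('scene','top')})
for k in(1,2): print([tuple(map(float,q)) for q in sorted(s,key=lambda q:-q[k])[:4]])"
```

```text
[ -24.7 -122.5   34.5] [-0.05560008  0.88263594  0.13233655]
[(1.05, 10.899999618530273, 4.900000095367432), (0.95, 10.699999809265137, 5.199999809265137), (1.2, 10.0, 5.300000190734863), (0.9, 9.800000190734863, 5.599999904632568)]
[(1.4, 5.300000190734863, 18.799999237060547), (1.45, 3.799999952316284, 16.200000762939453), (0.45, 6.699999809265137, 16.100000381469727), (1.35, 7.599999904632568, 15.300000190734863)]
```

{"fn": "apply_moves", "kwargs": {
  "delta_pos": [
    [0,0.005,0],
    [0.001,0.01,0],
    [0.001,0.01,0]
  ],
  "dr": [
    [0,0,0],
    [0,0,0],
    [0,0,0]
  ],
  "jaw": [0,0,0]
}}

```text
time: 22.3
tool_pos: [0.5785, -0.0137, 0.0345]
tool_rot: [-3.138, -0.696, 1.449]
contact_force: [0.4, 0.2, -0.4]
opening: 0.0006
grip_force: 0.1
```

{"fn": "apply_moves", "kwargs": {
  "delta_pos": [
    [0,0.003,0],
    [0.001,0.006,0],
    [0.001,0.006,0]
  ],
  "dr": [
    [0,0,0],
    [0,0,0],
    [0,0,0]
  ],
  "jaw": [0,0,0]
}}

```text
time: 22.55
tool_pos: [0.579, -0.0114, 0.0345]
tool_rot: [-3.138, -0.695, 1.449]
contact_force: [-0.7, -0.1, 0.2]
opening: 0.0003
grip_force: 0.1
```

{"fn": "apply_moves", "kwargs": {
  "delta_pos": [
    [0,0.0025,0],
    [0.001,0.005,0],
    [0.001,0.005,0]
  ],
  "dr": [
    [0,0,0],
    [0,0,0],
    [0,0,0]
  ],
  "jaw": [0,0,0]
}}

```text
time: 22.8
tool_pos: [0.5794, -0.0095, 0.0345]
tool_rot: [-3.138, -0.695, 1.449]
contact_force: [0.2, -0.0, -0.7]
opening: 0.0002
grip_force: 0.1
```

{"fn": "apply_moves", "kwargs": {
  "delta_pos": [
    [0,0.0025,0],
    [0.001,0.005,0],
    [0.001,0.005,0]
  ],
  "dr": [
    [0,0,0],
    [0,0,0],
    [0,0,0]
  ],
  "jaw": [0,0,0]
}}

```text
time: 23.05
tool_pos: [0.5798, -0.0087, 0.0342]
tool_rot: [-3.139, -0.693, 1.449]
contact_force: [-1.7, -5.1, -1.0]
opening: 0.0002
grip_force: 2.3
```

{"fn": "apply_moves", "kwargs": {
  "delta_pos": [
    [0,0.003,0],
    [0.001,0.007,0],
    [0.001,0.007,0]
  ],
  "dr": [
    [0,0,0],
    [0,0,0],
    [0,0,0]
  ],
  "jaw": [0,0,0]
}}

```text
time: 23.3
tool_pos: [0.5802, -0.0079, 0.0337]
tool_rot: [-3.141, -0.69, 1.449]
contact_force: [-4.0, -13.6, -1.0]
opening: 0.0004
grip_force: 5.9
```

{"fn": "apply_moves", "kwargs": {
  "delta_pos": [
    [0,-0.02,0],
    [-0.01,-0.08,0],
    [-0.02,-0.16,0],
    [-0.03,-0.24,0.05],
    [-0.04,-0.3,0.12],
    [-0.05,-0.35,0.2],
    [-0.1,-0.45,0.3],
    [-0.15,-0.5,0.4]
  ],
  "dr": [
    [0,0,0],
    [0,0,0],
    [0,0,0],
    [0,0,0],
    [0,0,0],
    [0,0,0],
    [0,0,0],
    [0,0,0]
  ],
  "jaw": [0,0,0,0,0,0,0,0]
}}

```text
time: 23.97
tool_pos: [0.5294, -0.1943, 0.1757]
tool_rot: [-3.138, -0.696, 1.448]
contact_force: [-0.1, 0.4, -0.0]
opening: 0.0005
grip_force: 0.0
```

{"fn": "apply_moves", "kwargs": {
  "delta_pos": [
    [-0.05,-0.1,0.1],
    [-0.1,-0.2,0.2],
    [-0.2,-0.3,0.2],
    [-0.25,-0.4,0.2],
    [-0.25,-0.4,0.2],
    [-0.25,-0.4,0.2],
    [-0.25,-0.4,0.2],
    [-0.25,-0.4,0.2]
  ],
  "dr": [
    [-0.24,0.03,0],
    [-0.48,0.06,0],
    [-0.7,0.085,0],
    [-0.99,0.12,0],
    [-0.99,0.12,0],
    [-0.99,0.12,0],
    [-0.99,0.12,0],
    [-0.99,0.12,0]
  ],
  "jaw": [0,0,0,0,0,0,0,0]
}}

```text
time: 24.63
tool_pos: [0.43, -0.3523, 0.2546]
tool_rot: [-3.139, -0.199, 1.448]
contact_force: [0.2, -0.1, -0.9]
opening: 0.0004
grip_force: 0.0
```

```bash
python3 - <<'E'
from h import *
s=telemetry.observe();print(s['tool_pos'],s['contact_force'])
ims={n:eyes.read_camera(n) for n in('scene','top')}
s=gate_scores(ims)
for q in s[:6]:print([float(v) for v in q])
for k in(1,2): print([tuple(map(float,q)) for q in sorted(s,key=lambda q:-q[k])[:3]])
# lids in the scene view: predicted outline vs. wood colour
for nm,y,h in(("a",70,118),("b",4,94),("c",-62,118)):
    print(nm,proj("scene",[w((0,y,h))]).round(1),proj("top",[w((-33,y,8))]).round(1))
# butter / jars: pixel change against start
for nm,b,n in(("butter",(355,165,412,202),"top"),("jars",(215,175,275,200),"top"),("purple",(395,290,430,345),"scene"),("jars",(270,120,310,165),"scene")):
    a=cv2.imread(f"pics/{n}0.png")[:,:,::-1].astype(int); x0,y0,x1,y1=b
    d=np.abs(a-ims[n])[y0:y1,x0:x1].max(2); print(nm,(d>40).mean().round(3))
E
```

```text
[ 0.43000904 -0.35228227  0.25463766] [ 0.17231692 -0.06360598 -0.86671464]
[0.0, 4.900000095367432, 40.5]
[0.05, 3.4000000953674316, 27.799999237060547]
[0.1, 2.5999999046325684, 10.600000381469727]
[0.15, 2.5, 5.199999809265137]
[0.2, 2.700000047683716, 15.699999809265137]
[0.25, 2.4000000953674316, 12.800000190734863]
[(1.05, 10.399999618530273, 3.0), (1.1, 9.0, 1.7999999523162842), (1.0, 8.800000190734863, 3.5999999046325684)]
[(0.0, 4.900000095367432, 40.5), (0.05, 3.4000000953674316, 27.799999237060547), (0.2, 2.700000047683716, 15.699999809265137)]
a [[280.5 168.8]] [[244.9 226.1]]
b [[289.6 184.8]] [[263.3 225.7]]
c [[299.  188.4]] [[281.7 225.3]]
butter 0.028
jars 0.001
purple 0.0
jars 0.124
```

{"fn": "apply_moves", "kwargs": {
  "delta_pos": [
    [-0.05,-0.1,0.1],
    [-0.1,-0.1,0.1],
    [-0.1,-0.1,0.15],
    [-0.1,-0.1,0.15],
    [-0.1,-0.1,0.15],
    [-0.1,-0.1,0.15]
  ],
  "dr": [
    [-0.2,0.02,0],
    [-0.39,0.04,0],
    [-0.39,0.04,0],
    [-0.39,0.04,0],
    [-0.39,0.04,0],
    [-0.39,0.04,0]
  ],
  "jaw": [0,0,0,0,0,0]
}}

```text
time: 25.23
tool_pos: [0.3906, -0.3921, 0.3139]
tool_rot: [3.141, -0.003, 1.451]
contact_force: [0.4, 0.2, -0.2]
opening: 0.0008
grip_force: 0.0
```

```bash
sed -i 's/np.arange(0,2.16,.05)/np.arange(-.06,.13,.02)/' h.py; python3 - <<'E'
from h import *
ims={n:eyes.read_camera(n) for n in('scene','top')}
for q in gate_scores(ims):print([round(float(v),2) for v in q])
for nm,b,n in(("butter",(355,165,412,202),"top"),("jars",(270,120,310,165),"scene")):
    a=cv2.imread(f"pics/{n}0.png")[:,:,::-1].astype(int); x0,y0,x1,y1=b
    print(nm,(np.abs(a-ims[n])[y0:y1,x0:x1].max(2)>40).mean().round(3))
E
```

```text
[-0.06, 10.8, 15.7]
[-0.04, 10.6, 23.8]
[-0.02, 9.4, 33.9]
[0.0, 7.6, 40.4]
[0.02, 5.2, 40.4]
[0.04, 2.6, 31.9]
[0.06, 1.2, 23.4]
[0.08, 0.6, 14.1]
[0.1, 0.4, 10.4]
[0.12, 0.6, 7.3]
butter 0.0
jars 0.029
```

```bash
python3 -c "
from cell import job; print(job.hand_in())"
```

```text
the job is handed in; nothing more can be done
None
```

I handed the job in at about 25 s: all three canisters stand upright in close file against the far end, the gate measures shut to within about 0.02 rad and was pressed home onto its stop, and the butter dish and jars appear unmoved.

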